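Take a wound coil off the winder and stand it in the test jig

TASK

Pull the coil winder's clear guard all the way down, lift the wound coil straight up off its spindle, and set it down upright on the green mat and let go. Then take it again by its two narrow ends, stand it gently, centred on the orange pad, in the channel between the test jig's two upright plates, and leave the winder's guard pushed fully shut again. Keep the coil upright and never drop it, and leave the jar, the blue capacitor, the solder reel and the screwdriver where they are.

Things in the scene. Friction and masses are not known exactly. Their poses are not given: they have to be found in the camera images.
- winder: blue coil winder, fixed. Base 240 x 140 x 30 mm (own x -75 to +165 mm, y +-70 mm). Origin on the bench under the spindle; own x points from the guard's hinge towards the blue motor housing (x 105 to 160 mm, top 80 mm up), z up. Thin wire post with orange roller at (147, 48) mm, 206 mm tall. Upright steel spindle, 16 mm diameter, at the origin.
- spindle_top (a point): tip of the spindle, on its axis, 106 mm above the bench (the spindle stands 64 mm above the coil's seat, 20 mm above the coil's top)
- coil_seat (a point): where the coil's underside centre starts, on the spindle axis 42 mm above the bench; axes as the winder. Two dark steel cheeks, 18 mm wide in y, 6 mm thick, inner faces at x = +-38 mm, tops 92 mm above the bench, stand against the coil's narrow ends: here it can only be gripped across its 46 mm width (fingers closing along y).
- guard (a joint): clear yellow-edged guard hinged at its bottom edge: 0 = shut, grows as its top is pulled down towards the winder's -x, stop at 1.05 rad. Starts at 0 to 0.15 and stays where left (stiff hinge, about 3 N at the bar). Panel 110 mm wide, 95 mm tall; from its top a lip reaches 95 mm to the winder's +x over the coil, the bar on its free edge.
- guard_bar (a point): middle of the guard's black round pull bar: 10 mm diameter, along the winder's y, 70 mm free between posts, axis 35 mm above the lip. Shut, it lies at (24, 0, 160) mm in the winder's frame; in the guard's frame 90 mm in x and 130 mm in z from the hinge. Moves with the guard; best pinched from above, fingers closing along the winder's x.
- guard_hinge (a point): fixed point on the guard's hinge line, at (-66, 0, 30) mm in the winder's frame; the hinge line runs along the winder's y
- coil: wound coil: white oblong flanges at bottom and top, each 62 (own x) x 46 (own y) x 6 mm, round copper winding of 43 mm diameter between them, bore 20 mm along z, height 44 mm, about 0.25 kg. Origin at the centre of its underside, z up. Starts on the spindle, its x along the winder's x. Two brass lugs on top mark the narrow ends.
- mat: green bench mat, 200 (own x) x 160 (own y) x 3 mm, fixed for the run. Origin on the bench under its centre.
- mat_spot (a point): point on the mat's top, 30 mm from its centre towards its own -x, where the coil can be gripped along the mat's x or y without touching the jar or capacitor
- jig: test jig, fixed: grey base 100 x 100 x 12 mm, two upright aluminium plates 50 mm long (own x), 8 mm thick, tops 72 mm above the bench, inner faces at own y = +-27 mm: a 54 mm channel along own x, open at both ends. Origin on the bench under its centre. The coil stands with its 62 mm length along the channel; no room for fingers between coil and plates.
- jig_seat (a point): centre of the orange pad (62 x 46 mm) on the channel's floor, 12.5 mm above the bench: the coil's underside centre belongs here. Its x runs along the channel.
- jar: small amber glass jar with black cap standing on the mat, 40 mm diameter, 55 mm tall, origin at its underside
- capacitor: small blue can capacitor standing on a corner of the mat, 24 mm diameter, 35 mm tall, origin at its underside
- reel: small steel solder reel standing on end beside the jig, black end discs, 48 mm diameter, 40 mm tall, origin at its underside
- screwdriver: red-handled screwdriver, 170 mm long, lying across in front of the winder under the guard's swing; own x along its length
Things that resemble listed ones, but are neither listed nor needed, are in the scene too. Several things have the shape of the coil; the one meant has the colours described above.

How it is judged:
By the outcome, as a careful person would: the job done as asked, in the order asked, and still so for the second after the job is handed in, with the robot touching nothing.
It also fails if it takes over 72 s, if anything falls off the work surface, if the arm or the gripper's body presses on something with over 40 N, if the wrist force passes 120 N, or if a joint passes its speed limit or range.

ROBOT

A 7-joint arm with a two-finger parallel gripper is mounted at the origin on the work surface. World frame = base frame: x ahead of the robot, y to its left, z up, the work surface at z = 0. Lengths are in m, angles in rad, forces in N, time in s.
With the tool pointing down it reaches from about 0.4 to 0.875 m from the base axis. Payload 19.3 kg.
Tool frame: the origin (TCP) lies on the centre line of the jaws, within the pads' length; the fingertips stand 8 mm ahead of it and the grasp point (between the pads) lies 11 mm behind it; z points along the fingers, y is the line along which they close (so a half turn about z gives the same grasp; the last joint's range is limited). The gripper opens to 85 mm and grips with 20 to 120 N. Pads are 22 mm wide; open, the fingers measure 114 mm over their backs; the gripper's body (76 mm by 85 mm) begins 54 mm behind the grasp point. The pads swing forward as they close: fully open they stand 13 mm farther back than shut.
Start: joints at [1.118, 0.521, -0.036, 1.599, 0.021, 1.021, -0.113], TCP at [0.233, -0.58, 0.239] pointing down, gripper open.
Joint ranges: [-2.91, 2.91], [-0.3, 2.13], [-1.5, 1.42], [0.17, 2.43], [-1.26, 4.41], [0.16, 1.93], [-2.52, 2.52]. Speed limits (rad/s): [1.89, 1.89, 2.39, 2.39, 3.01, 3.01, 3.01].

INTERFACE

Orientations are given as [roll, pitch, yaw] about the fixed x, y, z axes, in that order (R = Rz(yaw) Ry(pitch) Rx(roll)).
In Python, from workcell import status, grab_frame, camera_params, bot, search_frame, silhouettes gives the robot as it stands.
- The arm moves only by the shell command python3 -m creep 'ROWS' [FORCE]. ROWS is JSON, a list of rows, each a list of 5 numbers: the shift along the tool's x, y, z in units of 60 mm (1.0 is 60 mm), then the turn about the tool's z in units of 8 degrees (1.0 is 8 degrees), then the opening, from 0 (shut) to 1 (fully open). In form: [[x, y, z, twist, hand], ...]. A call has 1 to 5 rows; each row is the pose to reach, as a shift and turn from the pose commanded when the call began, along the tool's axes at that moment; what a row does not reach only later rows make up. A row lasts 1/8 s, in which the tool goes at most 62.5 mm and 10.7 degrees, less where a joint would pass 70% of its speed; a pose out of reach is approached as far as the arm can. A call with a gripper value outside its range is refused whole. The fingers move at their own pace and stop on an object; FORCE is the grip in N (left out, the last holds). Time passes only in rows, so rows that repeat a pose let the fingers close. It gives the time, the measured TCP pose, the force, the opening and the grip force at its end, in the units of the state.
- status.observe(): the state, without advancing time (a new reading comes with each control period).
- grab_frame(name): name is "side" or "top" or "wrist"; returns the picture (480x640x3 uint8, blue, green, red); there is no depth.
- camera_params(name): a dict with "K" (3x3 intrinsics, pixels), "k1" (the pictures are not rectified: a ray, as slopes to the right and down, at radius r is drawn at 1 + k1 r^2 times it, then the intrinsics apply), "rvec" (rotation vector, rad) and "tvec" (3), from world to camera coordinates, as OpenCV has them; the wrist camera has in their place "tool_from_camera" (4x4, takes a point from camera to tool coordinates, whose origin is the TCP and whose axes are the flange's). Camera axes: x right, y down, z forward; pixel columns grow to the right and rows downward; lengths in m; the calibration is good to about 2 mm. A picture is of the moment at which its call begins: read the wrist's pose just before it. camera_params takes no time and is no camera call.
- bot.job_done(): hands the job in; it is judged then, once.
Trained networks look in the newest picture that a camera, given by its name, has taken for a name from the list of things; names that differ only in an ending like _2 or _b are one class to them, and where a whole thing is asked for, a point or a joint stands for the part that bears it (a point fixed in the world has none). Each returns a list of dicts, best first, with "p" (0 to 1); they miss things now and then, are a little off and sometimes report something else, mostly with a low value. They report only what shows in the picture. A call takes as long as a camera call. They do not tell look-alikes from the thing itself.
- search_frame(camera, name): "extent" ([left, top, right, bottom] as shares, 0 to 1, of the picture: columns of its width, rows of its height, round what is visible of it).
- silhouettes(camera, name): "mask" (480x640 bool, what is visible of it) and "extent" ([left, top, right, bottom] as shares, 0 to 1, of the picture: columns of its width, rows of its height, round what is visible of it).
The state is a dict: "clock": time; "qpos": joint angles; "qd": joint speeds; "joint_efforts": joint torques, N m; "position": TCP position; "tool_rot": TCP orientation; "force": force on the tool from outside, world axes, zero at the start; "moment": the same for the moment, N m; "grip_width": finger opening in m; "finger_force": force on a finger pad.
Only numpy, scipy, OpenCV 4.12 (cv2) and the standard library are available. Lean on these libraries where they do the work, as an engineer would, in place of code of your own. Each camera call takes 0.05 s, during which the arm holds its last target. There are 200 camera calls.

## Working session

There is one attempt and no reset: what is moved stays moved. The work goes in short steps, Python scripts to look and compute and a shell command to move; the robot and the scene stay as the last step left them, time stands still between calls to the robot, and variables do not carry over. Pictures are saved under pics/ and viewed, at most 15 in all, crops included, and the job is handed in when it is done.

```bash
mkdir -p pics; ls; python3 - <<'E'
from workcell import status, grab_frame, camera_params, bot, search_frame, silhouettes
import cv2
print(status.observe())
for c in("side","top","wrist"):
    print(c,camera_params(c))
    cv2.imwrite(f"pics/{c}0.png",grab_frame(c))
for c in("side","top"):
    for n in("winder","coil","guard","mat","jig","jar","capacitor","reel","screwdriver"):
        print(c,n,[(round(d["p"],2),[round(d["extent"][0]*640),round(d["extent"][1]*480),round(d["extent"][2]*640),round(d["extent"][3]*480)]) for d in search_frame(c,n)])
E
```

```text
pics
{'clock': 0.0, 'qpos': array([ 1.11779768,  0.52201076, -0.03630877,  1.59999182,  0.02116699,
        1.02106824, -0.11280677]), 'qd': array([ 3.21352511e-05,  9.42740239e-05, -8.90963866e-04, -9.48560948e-04,
        3.43346035e-04, -1.00815760e-03,  4.34978901e-04]), 'joint_efforts': array([-3.13990540e-05, -9.27115417e+01,  1.98008180e+00, -3.69934309e+01,
        1.78733800e-02,  8.26185336e-03, -2.50937472e-05]), 'position': array([ 0.23329779, -0.57948748,  0.23873374]), 'tool_rot': array([-3.14049962e+00,  5.78875368e-05,  3.82748232e-01]), 'force': array([-0.1800629 , -0.30206962, -0.27651494]), 'moment': array([0.02274108, 0.05441994, 0.02770405]), 'finger_force': 0.0, 'grip_width': 0.08550777497219914}
side {'K': array([[621.73355637,   0.        , 325.3433636 ],
       [  0.        , 621.73355637, 242.3262136 ],
       [  0.        ,   0.        ,   1.        ]]), 'k1': -0.21043649290062347, 'rvec': array([ 0.88651549, -2.39351883,  1.22251175]), 'tvec': array([0.38271924, 0.34947893, 1.02582497])}
top {'K': array([[500.08449755,   0.        , 331.77132213],
       [
[... 1087 characters left out ...]
[135, 327, 266, 424])]
side jig [(0.66, [259, 269, 320, 326])]
side jar [(0.94, [171, 317, 194, 349])]
side capacitor [(0.79, [205, 393, 221, 412])]
side reel [(0.79, [253, 251, 273, 279])]
side screwdriver [(0.76, [426, 252, 457, 277]), (0.17, [251, 250, 267, 280])]
top winder [(0.61, [401, 164, 468, 283])]
top coil [(0.96, [495, 244, 524, 276]), (0.85, [358, 227, 378, 258])]
top guard [(0.79, [413, 233, 468, 284]), (0.48, [309, 178, 330, 197])]
top mat [(0.9, [164, 194, 235, 284])]
top jig [(0.66, [271, 207, 327, 262])]
top jar [(0.85, [196, 195, 217, 219])]
top capacitor [(0.65, [401, 164, 466, 282]), (0.55, [170, 266, 187, 281])]
top reel []
top screwdriver [(0.75, [388, 304, 459, 316])]
```

View pics/top0.png

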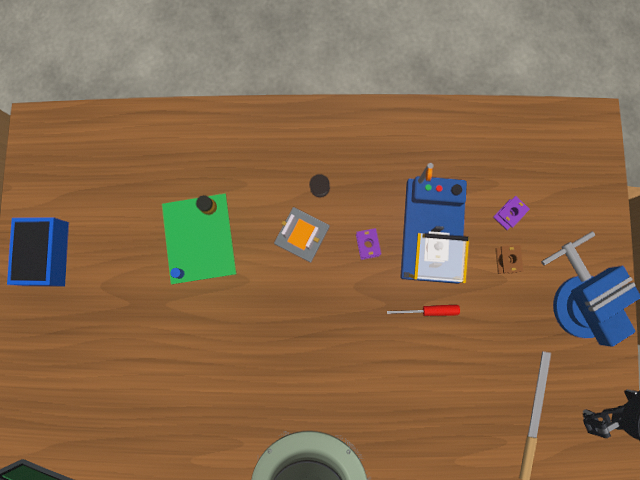

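View pics/side0.png

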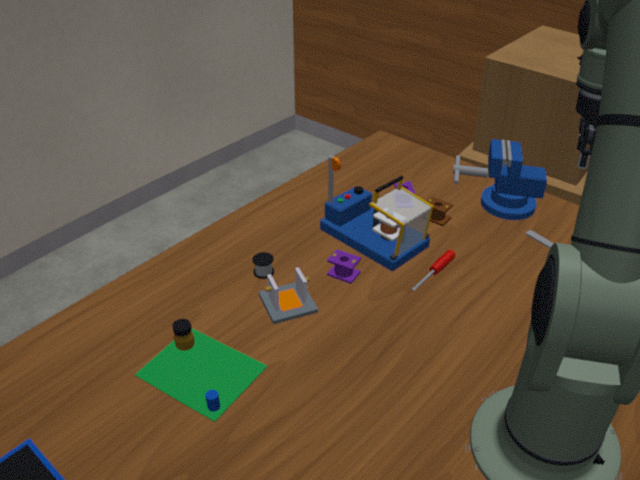

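Top picture: things of the coil's shape are purple at (368,243), purple at (512,213), brown at (508,259), and one with white flanges and copper under the guard at (437,248). The last is the one meant. The jig is at (301,235), the mat at (199,239), the guard's bar at (440,237) and the screwdriver at (425,311). The side picture agrees: the white coil is at (387,228).

```bash
cat > h.py <<'E'
import numpy as np, cv2
from scipy.spatial.transform import Rotation as Ro
from workcell import status, grab_frame, camera_params, bot, search_frame, silhouettes
def cam(name, st=None):
    c=camera_params(name); K=c["K"]; k1=c["k1"]
    if name=="wrist":
        st=st or status.observe()
        T=np.eye(4); T[:3,:3]=Ro.from_euler("xyz",st["tool_rot"]).as_matrix(); T[:3,3]=st["position"]
        M=T@c["tool_from_camera"]; R=M[:3,:3].T; t=-R@M[:3,3]
    else: R=cv2.Rodrigues(c["rvec"])[0]; t=np.array(c["tvec"]).ravel()
    return K,np.array([k1,0,0,0,0.]),R,t
def plane(C,px,z):
    K,d,R,t=C
    u=cv2.undistortPoints(np.array(px,float).reshape(-1,1,2),K,d)[:,0]
    r=np.c_[u,np.ones(len(u))]@R; o=-R.T@t
    return o+r*((z-o[2])/r[:,2])[:,None]
def proj(C,P):
    K,d,R,t=C
    return cv2.projectPoints(np.array(P,float).reshape(-1,1,3),cv2.Rodrigues(R)[0],t,K,d)[0][:,0]
def rect(m,C,z):  # largest blob -> world rect at height z
    c=max(cv2.findContours(m.astype(np.uint8),0,2)[0],key=cv2.contourArea)
    w=plane(C,c[:,0],z)[:,:2]
    (cx,cy),s,a=cv2.minAreaRect((w*1000).astype(np.float32))
    return np.round([cx,cy,*s,a],1), len(c)
E
python3 - <<'E'
from h import *
im=cv2.imread("pics/top0.png"); C=cam("top"); h=cv2.cvtColor(im,cv2.COLOR_BGR2HSV)
def box(m,x0,y0,x1,y1):
    o=np.zeros(m.shape,bool); o[y0:y1,x0:x1]=m[y0:y1,x0:x1]; return o
H,S,V=cv2.split(h)
print("mat",rect(box((H>45)&(H<80)&(S>120),150,180,250,300),C,.003))
print("pad",rect(box((H>8)&(H<22)&(S>230)&(V>200),280,210,320,260),C,.0125))
print("jig",rect(box((S<60)&(V>70),265,200,335,270),C,.012))
print("wbase",rect(box((H>100)&(H<125)&(S>120),390,160,480,290),C,.03))
print("red",rect(box(((H<6)|(H>174))&(S>180),415,295,470,325),C,.012))
for n,p,z in(("jar",(205,203),.055),("cap",(177,272),.035),("reel",(319,185),.04),("purple",(368,243),.044),("bar",(442,237),.16)): print(n,plane(C,[p],z)[0].round(3))
cr=cv2.resize(im[150:290,380:540],None,fx=5,fy=5,interpolation=2)
cv2.imwrite("pics/crop0.png",cr[:600])
s=cv2.imread("pics/side0.png")
cr2=cv2.resize(s[145:275,310:470],None,fx=4.5,fy=4.5,interpolation=2); cv2.imwrite("pics/crops0.png",cr2)
E
```

```text
mat (array([589.6, 269.9, 200.2, 160.3,   8.8]), 118)
pad (array([597.1,  18.9,  40.7,  57.8,  63.3]), 61)
jig (array([597.2,  17.9, 100.4,  99.8,  63. ]), 132)
wbase (array([ 607.3, -294.9,  140.5,  245.8,   85.4]), 147)
red (array([ 416.2, -310.1,   85.3,   23.4,   89.6]), 16)
jar [0.665 0.241 0.055]
cap [0.505 0.308 0.035]
reel [ 0.71  -0.024  0.04 ]
purple [ 0.571 -0.138  0.044]
bar [ 0.569 -0.285  0.16 ]
```

View pics/crops0.png

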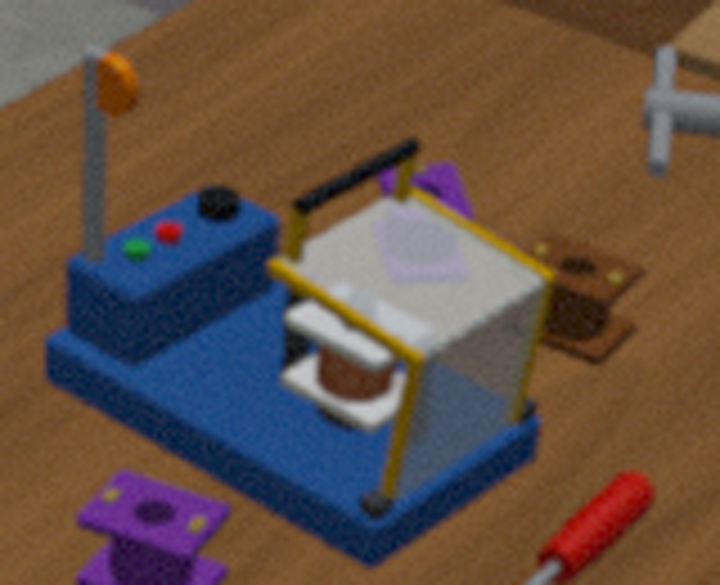

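Close crop: white flanges with copper winding under the guard, between the dark cheeks, so the choice is confirmed. The bar is tilted slightly towards -x. Moving over the winder for a closer measurement.

```bash
python3 -m creep '[[0,0,-1,0,1],[0,0,-2,0,1],[0.9,-0.35,-2,0,1],[1.8,-0.7,-2,0,1],[2.7,-1.05,-2,0,1]]'
python3 -m creep '[[0.84,-0.31,0,-1.3,1],[1.68,-0.62,0,-2.6,1],[2.52,-0.93,0,-3.9,1],[3.36,-1.24,0,-5.2,1],[4.2,-1.55,0,-6.5,1]]'
python3 -m creep '[[0,0,0,-0.7,1],[0,0,0,-1.4,1],[0,0,0,-1.4,1]]'
python3 - <<'E'
from h import *
st=status.observe(); im=grab_frame("wrist"); cv2.imwrite("pics/w1.png",im)
print(st["position"],st["tool_rot"],st["qpos"]); np.save("w1.npy",np.r_[st["position"],st["tool_rot"]])
for n in("coil","guard"): print(n,[(round(d["p"],2),(np.array(d["extent"])*[640,480,640,480]).round()) for d in search_frame("wrist",n)])
E
```

```text
clock: 1.68
position: [0.3612, -0.4594, 0.3595]
tool_rot: [3.141, -0.0, 0.382]
force: [0.3, -0.5, 0.3]
grip_width: 0.0855
finger_force: 0.0
clock: 2.3
position: [0.5603, -0.2793, 0.3595]
tool_rot: [3.141, 0.0, 1.296]
force: [0.4, -0.8, -0.2]
grip_width: 0.085
finger_force: 0.0
clock: 2.68
position: [0.5592, -0.2805, 0.3592]
tool_rot: [-3.142, -0.0, 1.485]
force: [-0.2, 0.8, 0.1]
grip_width: 0.0853
finger_force: 0.0
[ 0.55918245 -0.28051108  0.35922586] [-3.14153009e+00 -1.11141374e-04  1.48527030e+00] [ 0.62578185  0.45040425 -0.38565469  1.42272251  0.17060526  1.30150679
  0.14402716]
coil [(0.78, array([335., 170., 348., 219.])), (0.78, array([285., 286., 336., 341.])), (0.66, array([285.,  22., 346.,  85.])), (0.58, array([364., 286., 418., 342.]))]
guard [(0.78, array([234., 144., 336., 267.]))]
```

View pics/w1.png

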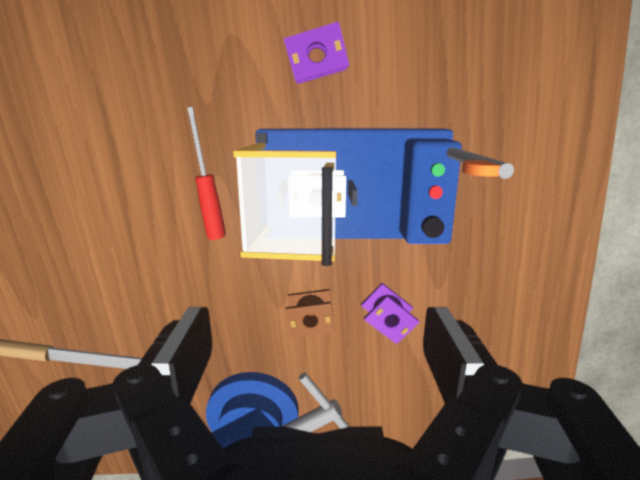

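The wrist picture shows the winder square in view: guard bar from (328,163) to (327,266), base's far corners at (257,128) and (452,128), the coil's lugs at about (297,197) and (340,197), and the screwdriver at (208,190). Fitting the winder pose and guard angle.

```bash
cat > fitw.py <<'E'
from h import *
from scipy.optimize import least_squares
v=np.load("w1.npy"); C=cam("wrist",dict(position=v[:3],tool_rot=v[3:]))
im=cv2.imread("pics/w1.png"); hsv=cv2.cvtColor(im,cv2.COLOR_BGR2HSV); g=cv2.cvtColor(im,cv2.COLOR_BGR2GRAY)
# brass lugs, bar
m=((hsv[...,0]>10)&(hsv[...,0]<30)&(hsv[...,1]>60)&(hsv[...,2]>110)).astype(np.uint8); m[:180]=0;m[215:]=0;m[:,:290]=0;m[:,345:]=0
n,_,s,c=cv2.connectedComponentsWithStats(m); print("lugs",[(s[i,4],c[i].round(1)) for i in range(1,n)])
b=(g<60).astype(np.uint8); b[:,:318]=0; b[:,338:]=0; b[:155]=0; b[275:]=0
ys,xs=np.nonzero(b); print("bar",xs.mean(),ys.min(),ys.max(), ys.mean())
bl=((hsv[...,0]>100)&(hsv[...,0]<125)&(hsv[...,1]>120)&(hsv[...,2]>60))
top=[(x,np.nonzero(bl[100:160,x])[0].min()+100) for x in (290,320,350,380,400)]; bot=[(x,np.nonzero(bl[200:260,x])[0].max()+200) for x in(350,370,390)]
rt=[(np.nonzero(bl[y,380:480])[0].max()+380,y) for y in (133,136)]
print(top,bot,rt)
lf=[(np.nonzero(bl[y,240:300])[0].min()+240,y) for y in (131,135,139)]; print(lf)
np.set_printoptions(precision=4,suppress=True)
print("topedge",plane(C,top,.03)[:,:2]); print("bot(side base z~.03)",plane(C,bot,.03)[:,:2]);print("far",plane(C,rt,.03)[:,:2]);print("near",plane(C,lf,.03)[:,:2])
print("bar",plane(C,[(xs.mean(),ys.mean())],.16)[0])
print("lugs z.087",plane(C,[(297,197),(340,197)],.087)[:,:2])
E
python3 fitw.py; python3 - <<'E'
import cv2
im=cv2.imread("pics/w1.png"); cv2.imwrite("pics/w1c.png",cv2.resize(im[110:280,220:370],None,fx=3.5,fy=3.5,interpolation=2))
E
```

```text
lugs [(np.int32(32), array([338.5, 196.5]))]
bar 326.3611111111111 168 264 254.13888888888889
[(290, np.int64(130)), (320, np.int64(130)), (350, np.int64(129)), (380, np.int64(130)), (400, np.int64(130))] [(350, np.int64(237)), (370, np.int64(237)), (390, np.int64(237))] [(np.int64(451), 133), (np.int64(451), 136)]
[(np.int64(257), 131), (np.int64(267), 135), (np.int64(268), 139)]
topedge [[ 0.5322 -0.2182]
 [ 0.568  -0.2213]
 [ 0.6039 -0.2231]
 [ 0.6397 -0.2273]
 [ 0.6637 -0.2292]]
bot(side base z~.03) [[ 0.5959 -0.3596]
 [ 0.6221 -0.3619]
 [ 0.6482 -0.3641]]
far [[ 0.7253 -0.2376]
 [ 0.7254 -0.2411]]
near [[ 0.4927 -0.2159]
 [ 0.504  -0.2216]
 [ 0.5047 -0.2263]]
bar [ 0.5641 -0.3295  0.16  ]
lugs z.087 [[ 0.5365 -0.2878]
 [ 0.584  -0.2919]]
```

View pics/w1c.png

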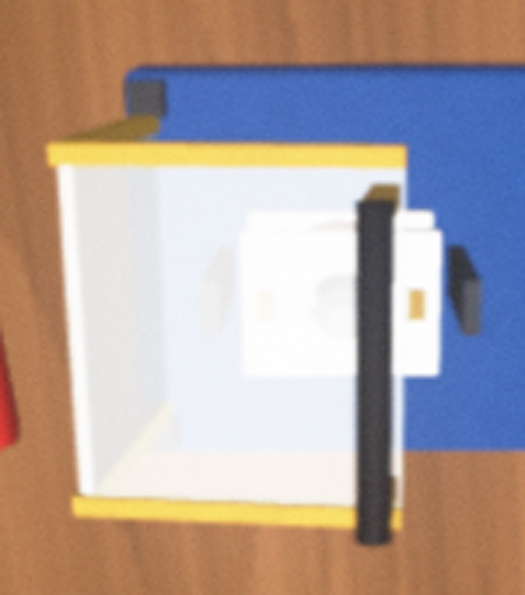

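Winder origin comes out at about (0.559, -0.2895), yaw -4.8°, guard at about 0.115 rad, so the bar is at about (0.568, -0.290, 0.169). Descending to pinch the bar.

```bash
python3 -m creep '[[-0.15,0.16,0.8,0,1],[-0.15,0.16,1.6,0,1],[-0.15,0.16,2.4,0,1],[-0.15,0.16,3.0,0,1],[-0.15,0.16,3.25,0,0.6]]' 30
python3 -m creep '[[0,0,0,0,0],[0,0,0,0,0],[0,0,0,0,0],[0,0,0,0,0]]' 30
```

```text
clock: 3.45
position: [0.5673, -0.29, 0.1626]
tool_rot: [-3.139, -0.001, 1.485]
force: [-0.6, 0.3, 1.4]
grip_width: 0.0696
finger_force: 0.0
clock: 3.95
position: [0.5686, -0.2905, 0.1654]
tool_rot: [3.14, 0.001, 1.486]
force: [2.0, -0.4, 5.1]
grip_width: 0.0087
finger_force: 29.4
```

```bash
python3 -m creep '[[0,-0.215,-0.107,0,0],[0,-0.46,-0.2,0,0],[0,-0.717,-0.265,0,0],[0,-0.98,-0.305,0,0],[0,-1.24,-0.32,0,0]]'
python3 -m creep '[[0,-0.26,0.01,0,0],[0,-0.525,0.05,0,0],[0,-0.78,0.11,0,0],[0,-1.03,0.2,0,0],[0,-1.15,0.255,0,0]]'
python3 -m creep '[[0,-0.04,0.02,0,0],[0,-0.04,0.02,0,0]]'
```

```text
clock: 4.58
position: [0.4933, -0.2841, 0.184]
tool_rot: [3.141, 0.001, 1.486]
force: [2.8, -2.2, 4.9]
grip_width: 0.0088
finger_force: 31.4
clock: 5.2
position: [0.4242, -0.2781, 0.1682]
tool_rot: [-3.142, 0.0, 1.485]
force: [20.6, -2.6, 16.4]
grip_width: 0.0086
finger_force: 33.1
clock: 5.45
position: [0.4244, -0.2781, 0.1682]
tool_rot: [3.137, 0.001, 1.486]
force: [6.6, -0.7, 15.1]
grip_width: 0.0084
finger_force: 32.3
```

Guard is at its stop (bar own x about -135 mm, force rose). Releasing a little, rising, and turning over the coil.

```bash
python3 -m creep '[[0,0,0,0,0.25],[0,0,0,0,0.25],[0,0,-0.5,0,0.25],[0,0,-1.2,0,0.3],[0,0.5,-1.9,0,1]]'
python3 -m creep '[[0,0.6,-0.3,1.3,1],[0,1.2,-0.3,2.6,1],[0,1.75,-0.3,3.9,1],[0,1.75,-0.3,5.2,1],[0,1.75,-0.3,6.5,1]]'
python3 -m creep '[[0,0,0,1.3,1],[0,0,0,2.6,1],[0,0,0,3.9,1],[0,0,0,4.75,1],[0,0,0,4.75,1]]'
python3 - <<'E'
from h import *
st=status.observe(); im=grab_frame("wrist"); cv2.imwrite("pics/w2.png",im)
print(st["position"],st["tool_rot"],st["qpos"]); np.save("w2.npy",np.r_[st["position"],st["tool_rot"]])
E
```

```text
clock: 6.08
position: [0.4512, -0.2806, 0.2821]
tool_rot: [-3.14, 0.0, 1.484]
force: [0.2, -0.3, -0.5]
grip_width: 0.0429
finger_force: 0.0
clock: 6.7
position: [0.5571, -0.289, 0.2981]
tool_rot: [-3.14, 0.001, 0.573]
force: [0.1, -0.2, -0.6]
grip_width: 0.0853
finger_force: 0.0
clock: 7.32
position: [0.5569, -0.2891, 0.2985]
tool_rot: [-3.141, 0.001, -0.084]
force: [-0.1, 0.8, 0.9]
grip_width: 0.0854
finger_force: 0.0
[ 0.55693859 -0.28905682  0.29852226] [-3.14137872e+00  1.20537456e-03 -8.41559592e-02] [ 0.42483727  0.47418337 -0.06034657  1.51910027  0.03031781  1.15043714
 -1.29622612]
```

View pics/w2.png

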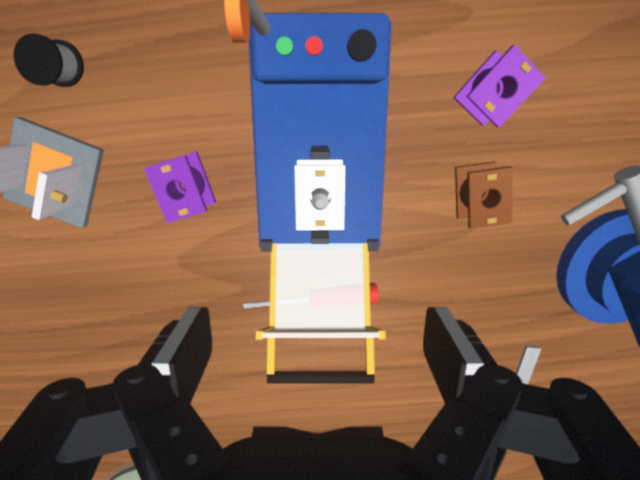

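The guard is fully down, clear of the screwdriver at (340,296). The coil is uncovered: lugs at (320,173) and (320,223), spindle tip at (320,199).

```bash
python3 - <<'E'
from h import *
np.set_printoptions(precision=4,suppress=True)
v=np.load("w2.npy"); C=cam("wrist",dict(position=v[:3],tool_rot=v[3:]))
im=cv2.imread("pics/w2.png"); hsv=cv2.cvtColor(im,cv2.COLOR_BGR2HSV)
sub=hsv[160:232,294:347]
m=((sub[...,0]>10)&(sub[...,0]<30)&(sub[...,1]>70)).astype(np.uint8)
n,_,s,c=cv2.connectedComponentsWithStats(m)
L=[c[i]+[294,160] for i in range(1,n) if s[i,4]>15]; print(L)
P=plane(C,L,.087); print(P, P.mean(0)); d=P[0]-P[1]; print(np.degrees(np.arctan2(d[1],d[0])))
print("spindle",plane(C,[(320,199)],.106))
w=(hsv[...,1]<30)&(hsv[...,2]>180); w[:155]=0; w[236:]=0; w[:,:288]=0; w[:,352:]=0
print(rect(w,C,.086))
# jig: pad & reel
jp=((hsv[...,0]>8)&(hsv[...,0]<22)&(hsv[...,1]>210)&(hsv[...,2]>200)); jp[:,110:]=0; jp[:130]=0; jp[215:]=0
print("pad",rect(jp,C,.0125))
E
```

```text
[array([319.8913, 172.9783]), array([319.9091, 222.9545])]
[[ 0.5822 -0.2917  0.087 ]
 [ 0.5341 -0.2878  0.087 ]] [ 0.5582 -0.2897  0.087 ]
-4.663272589883987
spindle [[ 0.5622 -0.2901  0.106 ]]
(array([ 560.8, -289.5,   46.5,   68.2,   86.1]), 22)Traceback (most recent call last):
  File "<stdin>", line 15, in <module>
  File "h.py", line 21, in rect
    c=max(cv2.findContours(m.astype(np.uint8),0,2)[0],key=cv2.contourArea)
ValueError: max() iterable argument is empty
```

```bash
python3 -m creep '[[0.04,0.01,1,0,1],[0.04,0.01,2,0,1],[0.04,0.01,3,0,1],[0.04,0.01,3.7,0,1],[0.04,0.01,4.0,0,1]]' 40
python3 -m creep '[[0,0,0,0,1],[0,0,0,0,0.4],[0,0,0,0,0.4],[0,0,0,0,0.4],[0,0,0,0,0.4]]' 40
python3 -m creep '[[0,0,0,0,0.4],[0,0,0,0,0.4]]' 40
```

```text
clock: 8.0
position: [0.5585, -0.2896, 0.0567]
tool_rot: [-3.14, 0.003, -0.083]
force: [0.1, 0.2, 0.1]
grip_width: 0.0853
finger_force: 0.0
clock: 8.62
position: [0.5603, -0.2905, 0.0605]
tool_rot: [3.141, -0.002, -0.085]
force: [-0.5, -0.3, 9.1]
grip_width: 0.0456
finger_force: 39.4
clock: 8.88
position: [0.5603, -0.2905, 0.0605]
tool_rot: [3.141, -0.002, -0.085]
force: [-0.3, 0.5, 9.9]
grip_width: 0.0453
finger_force: 39.4
```

```bash
python3 -m creep '[[0,0,-0.15,0,0.4],[0,0,-0.5,0,0.4],[0,0,-0.9,0,0.4],[0,0,-1.3,0,0.4],[0,0,-1.8,0,0.4]]' 40
python3 -m creep '[[0,0,-0.3,0,0.4],[0,0,-0.3,0,0.4]]' 40
python3 - <<'E'
from h import *
st=status.observe(); im=grab_frame("wrist"); s=grab_frame("side")
print(st["position"],st["tool_rot"],st["force"],st["grip_width"])
cv2.imwrite("pics/w3.png",np.hstack([cv2.resize(im[:,140:500],(400,533))[:480],cv2.resize(s[120:280,300:433],(399,480))]))
E
```

```text
clock: 9.5
position: [0.5593, -0.29, 0.1682]
tool_rot: [-3.141, 0.0, -0.085]
force: [-0.6, 0.2, -2.5]
grip_width: 0.0449
finger_force: 41.5
clock: 9.75
position: [0.56, -0.2903, 0.1862]
tool_rot: [3.141, -0.002, -0.085]
force: [0.3, 0.1, -3.9]
grip_width: 0.0452
finger_force: 41.5
[ 0.56000408 -0.29032653  0.1861797 ] [ 3.14093890e+00 -1.88702556e-03 -8.50204842e-02] [ 0.27739543  0.0656891  -3.89369997] 0.04524791803349254
```

View pics/w3.png

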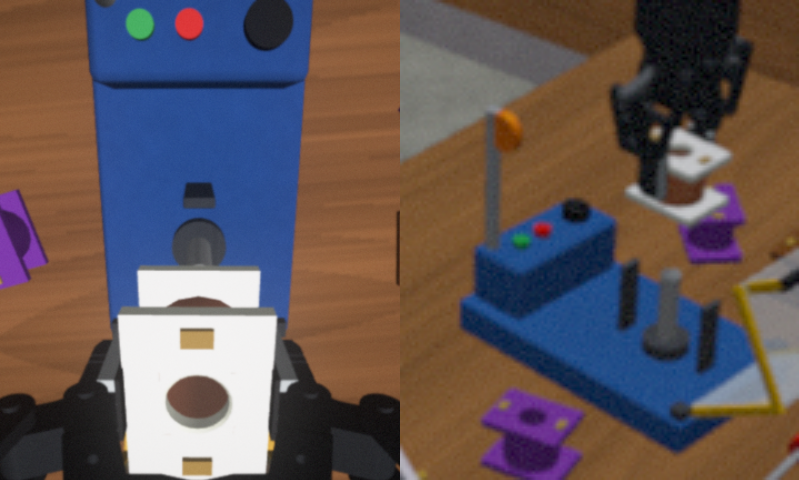

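Coil held level and clear of the spindle: in the left view its top is at (200,400) and the bare spindle at (200,240); the side view at (685,175) confirms it. Carrying it to the mat.

```bash
python3 -m creep '[[-0.04,-0.5,0,0,0.4],[-0.11,-1.3,0,0,0.4],[-0.19,-2.2,0,0,0.4],[-0.27,-3.1,0,0,0.4],[-0.345,-4.05,0,0,0.4]]' 40
python3 -m creep '[[-0.08,-0.95,0,0,0.4],[-0.16,-1.9,0,0,0.4],[-0.245,-2.85,0,0,0.4],[-0.325,-3.8,0,-0.4,0.4],[-0.4,-4.7,0,-1,0.4]]' 40
python3 -m creep '[[0.02,-0.3,0,-0.4,0.4],[0.025,-0.47,0,-0.7,0.4],[0.025,-0.47,0,-0.7,0.4]]' 40
python3 - <<'E'
from h import *
np.set_printoptions(precision=4,suppress=True)
st=status.observe(); im=grab_frame("wrist"); cv2.imwrite("pics/w4.png",im); C=cam("wrist",st)
print(st["position"],st["tool_rot"],st["qpos"]); np.save("w4.npy",np.r_[st["position"],st["tool_rot"]])
for n in("coil","jar","capacitor","mat"): print(n,[(round(d["p"],2),(np.array(d["extent"])*[640,480,640,480]).round()) for d in search_frame("wrist",n)])
E
```

```text
clock: 10.48
position: [0.5588, -0.0447, 0.1839]
tool_rot: [3.141, 0.002, -0.085]
force: [0.1, -0.8, -3.5]
grip_width: 0.0451
finger_force: 41.6
clock: 11.1
position: [0.5588, 0.2387, 0.1838]
tool_rot: [3.141, 0.002, 0.057]
force: [0.7, -0.4, -3.4]
grip_width: 0.0452
finger_force: 41.6
clock: 11.48
position: [0.5596, 0.2642, 0.1845]
tool_rot: [3.141, 0.001, 0.152]
force: [-0.1, 0.2, -3.4]
grip_width: 0.045
finger_force: 41.7
[0.5596 0.2642 0.1845] [3.141  0.0008 0.1518] [-0.4153  0.5756 -0.179   1.6624  0.1228  0.9155 -2.0601]
coil [(0.72, array([245., 237., 390., 432.]))]
jar [(0.68, array([243., 237., 390., 430.])), (0.59, array([338.,  49., 398., 112.])), (0.46, array([214.,  45., 418., 281.]))]
capacitor [(0.68, array([232., 250., 266., 288.]))]
mat [(0.94, array([210.,  42., 419., 283.])), (0.2, array([246., 239., 390., 436.]))]
```

View pics/w4.png

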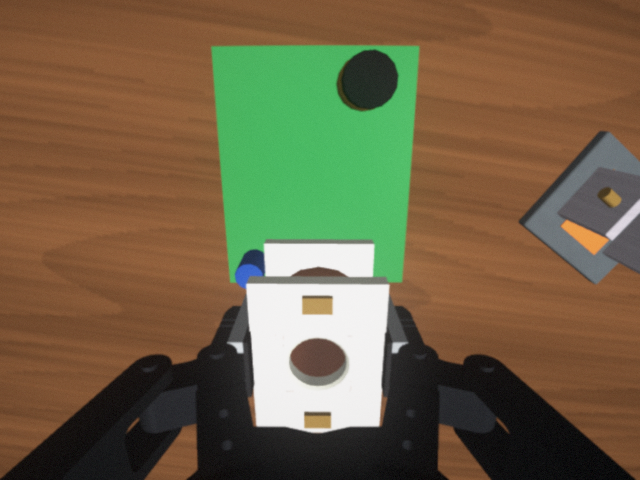

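Coil is held upright above the mat. Mat corners are at (213,46), (418,46), (231,283) and (402,283), the capacitor is at (249,275), the jar at (369,80).

```bash
python3 - <<'E'
from h import *
np.set_printoptions(precision=4,suppress=True)
v=np.load("w4.npy"); C=cam("wrist",dict(position=v[:3],tool_rot=v[3:]))
P=plane(C,[(213,46),(418,46),(402,283),(231,283)],.003)[:,:2]; print(P)
print("edge lens",np.linalg.norm(P-np.roll(P,1,0),axis=1)); c=P.mean(0); e=(P[1]+P[0])/2-(P[2]+P[3])/2; a=np.arctan2(e[1],e[0]); print("mat",c,np.degrees(a))
s=c-.03*np.array([np.cos(a),np.sin(a)]); print("spot",s)
R=np.array([[np.cos(a),np.sin(a)],[-np.sin(a),np.cos(a)]])
for n,p,z in(("cap",(249,276),.035),("jar",(370,79),.055)): q=plane(C,[p],z)[0,:2]; print(n,q,"rel spot in mat",R@(q-s))
for zt in(.0245,.0275,.0305):
  L=plane(C,[(317.5,305),(317.5,420)],v[2]+zt)[:,:2]; print(zt,"lug sep",np.linalg.norm(L[0]-L[1]),"mid-TCP",L.mean(0)-v[:2])
E
```

```text
[[0.6751 0.3649]
 [0.699  0.2086]
 [0.5004 0.1767]
 [0.4762 0.3346]]
edge lens [0.2012 0.158  0.2011 0.1597]
mat [0.5877 0.2712] 8.895976442218307
spot [0.558  0.2666]
cap [0.5016 0.3145] rel spot in mat [-0.0483  0.0561]
jar [0.665  0.2469] rel spot in mat [ 0.1026 -0.036 ]
0.0245 lug sep 0.049335575762114524 mid-TCP [-0.004   0.0008]
0.0275 lug sep 0.0479984926374852 mid-TCP [-0.0017  0.0012]
0.0305 lug sep 0.04666140951285578 mid-TCP [0.0006 0.0015]
```

```bash
python3 -m creep '[[0,-0.02,0.7,0,0.4],[0,-0.02,1.4,0,0.4],[0,-0.02,2.0,0,0.4],[0,-0.02,2.4,0,0.4],[0,-0.02,2.58,0,0.4]]' 40
python3 -m creep '[[0,0,0.05,0,0.4],[0,0,0.08,0,0.4],[0,0,0.1,0,0.4],[0,0,0.1,0,0.4]]' 40
```

```text
clock: 12.35
position: [0.5591, 0.2655, 0.0291]
tool_rot: [3.141, 0.001, 0.152]
force: [-0.8, -0.5, -2.4]
grip_width: 0.0453
finger_force: 41.8
clock: 12.85
position: [0.5596, 0.2663, 0.0246]
tool_rot: [-3.141, -0.001, 0.152]
force: [-0.1, 0.3, -1.9]
grip_width: 0.045
finger_force: 41.8
```

```bash
python3 -m creep '[[0,0,0.02,0,0.4],[0,0,0.03,0,0.4],[0,0,0.03,0,0.4]]' 40
python3 -m creep '[[0,0,0.015,0,0.4],[0,0,0.03,0,0.4],[0,0,0.03,0,0.4]]' 40
```

```text
clock: 13.22
position: [0.5594, 0.2662, 0.0224]
tool_rot: [3.142, 0.0, 0.152]
force: [-0.8, -0.6, -2.1]
grip_width: 0.0454
finger_force: 41.8
clock: 13.6
position: [0.5595, 0.2662, 0.0215]
tool_rot: [3.141, -0.0, 0.152]
force: [-5.1, -3.9, 16.0]
grip_width: 0.0449
finger_force: 43.0
```

Contact felt at the expected height (force jumped to +16 N). Letting go, rising and turning 90° for the narrow ends.

```bash
python3 -m creep '[[0,0,-0.03,0,0.6],[0,0,-0.03,0,0.75],[0,0,-0.03,0,1],[0,0,-0.03,0,1],[0,0,-0.5,0,1]]' 40
python3 -m creep '[[0,0,-0.9,0,1],[0,0,-1.7,-1.3,1],[0,0,-2.2,-2.6,1],[0,0,-2.2,-3.9,1],[0,0,-2.2,-5.2,1]]' 40
python3 -m creep '[[0,0,0,-1.3,1],[0,0,0,-2.6,1],[0,0,0,-3.9,1],[0,0,0,-5.2,1],[0,0,0,-6.1,1]]' 40
python3 -m creep '[[0,0,0,0,1],[0,0,0,0,1]]'
python3 - <<'E'
from h import *
np.set_printoptions(precision=4,suppress=True)
st=status.observe(); im=grab_frame("wrist"); cv2.imwrite("pics/w5.png",im)
print(st["position"],st["tool_rot"],st["qpos"]); np.save("w5.npy",np.r_[st["position"],st["tool_rot"]])
E
```

```text
clock: 14.22
position: [0.5583, 0.2657, 0.0492]
tool_rot: [3.14, 0.003, 0.153]
force: [0.3, 0.2, 0.0]
grip_width: 0.0855
finger_force: 0.0
clock: 14.85
position: [0.5595, 0.2662, 0.183]
tool_rot: [3.141, -0.001, 0.884]
force: [1.0, -0.0, -0.2]
grip_width: 0.0856
finger_force: 0.0
clock: 15.48
position: [0.5594, 0.2661, 0.1825]
tool_rot: [-3.141, -0.0, 1.735]
force: [0.3, 0.6, 0.5]
grip_width: 0.0851
finger_force: 0.0
clock: 15.72
position: [0.5594, 0.2661, 0.1825]
tool_rot: [-3.141, 0.0, 1.727]
force: [0.3, -0.3, 0.1]
grip_width: 0.0852
finger_force: 0.0
[0.5594 0.2661 0.1825] [-3.1415  0.      1.727 ] [-0.1535  0.632  -0.5815  1.6477  0.4004  0.9836 -0.7153]
```

View pics/w5.png

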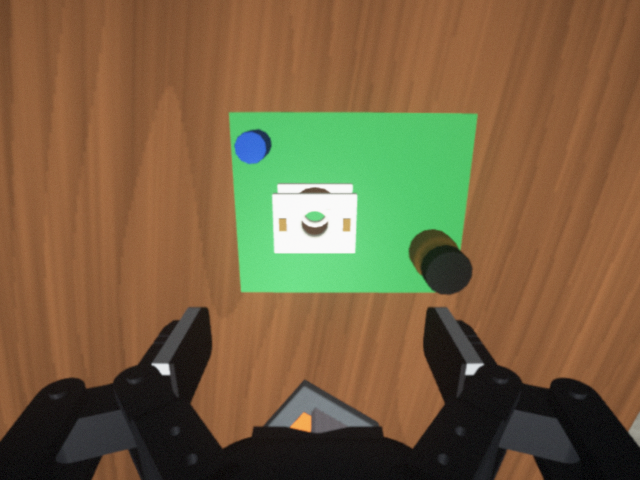

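Coil stands upright alone on the mat, its lugs at (283,224) and (347,224). Capacitor (253,147) and jar (445,265) are untouched.

```bash
python3 - <<'E'
from h import *
np.set_printoptions(precision=4,suppress=True)
v=np.load("w5.npy"); C=cam("wrist",dict(position=v[:3],tool_rot=v[3:]))
im=cv2.imread("pics/w5.png"); hsv=cv2.cvtColor(im,cv2.COLOR_BGR2HSV)
m=((hsv[...,0]>8)&(hsv[...,0]<30)&(hsv[...,1]>80)).astype(np.uint8); m[:212]=0;m[236:]=0;m[:,:275]=0;m[:,355:]=0
n,_,s,c=cv2.connectedComponentsWithStats(m); L=[c[i] for i in range(1,n) if s[i,4]>25]; print(L,[s[i,4] for i in range(1,n)])
L=[min(L,key=lambda p:p[0]),max(L,key=lambda p:p[0])]
P=plane(C,L,.0475)[:,:2]; d=P[1]-P[0]; print(P.mean(0),np.linalg.norm(d),np.degrees(np.arctan2(d[1],d[0])))
e=P.mean(0)-v[:2]; y=v[5]; print("tool shift units",(e[0]*np.cos(y)+e[1]*np.sin(y))/.06,(e[0]*np.sin(y)-e[1]*np.cos(y))/.06, "yaw",np.degrees(y))
J=plane(cam("top"),[(301,235)],.0125); print(J)
E
```

```text
[array([282.2308, 224.2692]), array([346.3158, 224.7105]), array([313.3673, 229.5   ])] [np.int32(78), np.int32(76), np.int32(98)]
[0.5578 0.2667] 0.048276041636445555 8.532164082702977
tool shift units 0.013208983801707866 -0.02426071004891723 yaw 98.95182323690683
[[0.5947 0.0191 0.0125]]
```

```bash
python3 -m creep '[[0.01,-0.02,0.7,0.05,1],[0.01,-0.02,1.4,0.05,1],[0.01,-0.02,2.1,0.05,1],[0.01,-0.02,2.5,0.05,1],[0.01,-0.02,2.74,0.05,1]]' 40
python3 -m creep '[[0,0,0,0,1],[0,0,0,0,0.55],[0,0,0,0,0.55],[0,0,0,0,0.55],[0,0,0,0,0.55]]' 40
```

```text
clock: 16.4
position: [0.5577, 0.2666, 0.0171]
tool_rot: [-3.141, 0.0, 1.722]
force: [0.0, 0.5, 0.3]
grip_width: 0.0854
finger_force: 0.0
clock: 17.02
position: [0.5587, 0.2669, 0.0195]
tool_rot: [3.14, -0.0, 1.723]
force: [-2.1, -0.2, 6.0]
grip_width: 0.061
finger_force: 42.1
```

```bash
python3 -m creep '[[0,0,-0.1,0,0.55],[0,0,-0.5,0,0.55],[0,0,-1.2,0,0.55],[0,0,-2.0,0,0.55],[0,0,-2.4,0,0.55]]' 40
python3 -m creep '[[-0.5,-0.09,0,0,0.55],[-1.3,-0.23,0,0,0.55],[-2.2,-0.385,0,0,0.55],[-3.1,-0.54,0,0,0.55],[-4.0,-0.7,0,0,0.55]]'
python3 -m creep '[[-0.8,-0.14,0,1,0.55],[-1.4,-0.245,0,2.2,0.55],[-1.55,-0.27,0,3.4,0.55],[-1.55,-0.27,0,4.45,0.55],[-1.55,-0.27,0,4.45,0.55]]'
python3 -m creep '[[0,0,0,0,0.55]]'
python3 - <<'E'
from h import *
np.set_printoptions(precision=4,suppress=True)
st=status.observe(); im=grab_frame("wrist"); cv2.imwrite("pics/w6.png",im)
print(st["position"],st["tool_rot"],st["qpos"]); np.save("w6.npy",np.r_[st["position"],st["tool_rot"]])
E
```

```text
clock: 17.65
position: [0.5587, 0.267, 0.1655]
tool_rot: [3.139, -0.001, 1.723]
force: [0.2, -0.3, -3.6]
grip_width: 0.0611
finger_force: 44.7
clock: 18.27
position: [0.5528, 0.0212, 0.1629]
tool_rot: [3.141, 0.0, 1.723]
force: [0.8, 0.2, -2.1]
grip_width: 0.061
finger_force: 44.6
clock: 18.9
position: [0.5511, -0.0713, 0.1628]
tool_rot: [3.141, 0.0, 1.103]
force: [0.4, 0.4, -2.8]
grip_width: 0.061
finger_force: 44.6
clock: 19.02
position: [0.5511, -0.0711, 0.1625]
tool_rot: [3.141, -0.0, 1.106]
force: [0.2, -0.1, -1.7]
grip_width: 0.0611
finger_force: 44.6
[ 0.5511 -0.0711  0.1625] [ 3.1414 -0.0001  1.1057] [ 0.3268  0.5358 -0.4203  1.8412  0.2878  0.8244 -0.7034]
```

View pics/w6.png

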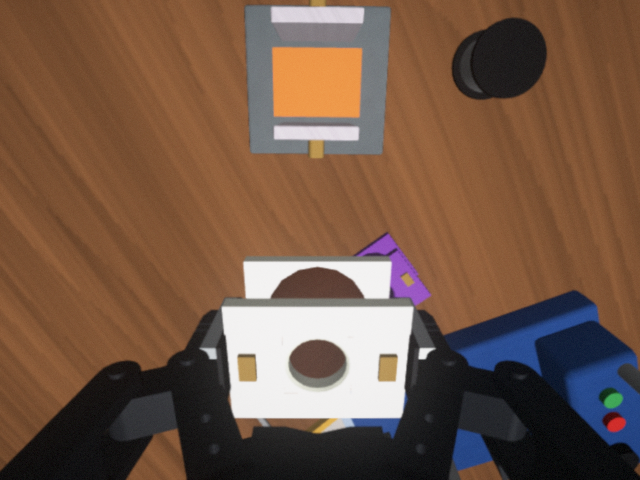

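Jig is clearly in view: orange pad (272–363, 48–117), base corners (246,6), (390,6), (383,153) and (251,153), plate tops at rows 7–23 and 126–140. The coil is upright and square in the jaws, lugs at (247,368) and (388,368).

```bash
python3 - <<'E'
from h import *
np.set_printoptions(precision=4,suppress=True)
v=np.load("w6.npy"); C=cam("wrist",dict(position=v[:3],tool_rot=v[3:]))
im=cv2.imread("pics/w6.png"); hsv=cv2.cvtColor(im,cv2.COLOR_BGR2HSV)
o=(hsv[...,0]>6)&(hsv[...,0]<22)&(hsv[...,1]>170)&(hsv[...,2]>180); o[:40]=0;o[122:]=0;o[:,:265]=0;o[:,370:]=0
print("pad",rect(o,C,.0125))
B=plane(C,[(246.5,6),(390,6),(383,154),(251,154)],.012)[:,:2]; print("base",B.mean(0),np.linalg.norm(B-np.roll(B,1,0),axis=1)); d=B[1]-B[0]+B[2]-B[3]; print("yaw",np.degrees(np.arctan2(d[1],d[0])))
# plate tops: inner edges midpoints at z .072
F=plane(C,[(272,7),(364,7),(272,22.5),(362,22.5),(274,126.5),(358,126.5),(275,140.5),(357,140.5)],.072)[:,:2]
print(F, F.mean(0))
w=(hsv[...,1]<60)&(hsv[...,2]>170); 
for nm,a,b in(("far",0,30),("near",122,145)):
    k=w.copy(); k[:a]=0;k[b:]=0;k[:,:262]=0;k[:,372:]=0; print(nm,rect(k,C,.072))
m=((hsv[...,0]>8)&(hsv[...,0]<30)&(hsv[...,1]>80)).astype(np.uint8); m[:350]=0;m[385:]=0;m[:,:235]=0;m[:,402:]=0; m[:,260:375]=0
n,_,s,c=cv2.connectedComponentsWithStats(m); L=np.array([c[i] for i in range(1,n) if s[i,4]>100]); print(L)
for dz in(.026,.0285,.031):
    P=plane(C,L,v[2]+dz)[:,:2]; e=P.mean(0)-v[:2]; y=v[5]; d=P[1]-P[0]
    print(dz,np.linalg.norm(d),"yaw",np.degrees(np.arctan2(d[1],d[0])),"off tool",e[0]*np.cos(y)+e[1]*np.sin(y),e[0]*np.sin(y)-e[1]*np.cos(y))
E
```

```text
pad (array([595.9,  20.5,  44.7,  60.7,  62.5]), 59)
base [0.5965 0.0195] [0.0994 0.0972 0.0994 0.0992]
yaw -26.63202726179528
[[ 0.5903  0.0617]
 [ 0.6343  0.0397]
 [ 0.5867  0.0551]
 [ 0.6301  0.0333]
 [ 0.5616  0.0066]
 [ 0.6052 -0.0153]
 [ 0.5583 -0.0007]
 [ 0.6013 -0.0223]] [0.596  0.0197]
far (array([610.1,  47.6,   7.3,  49.6,  63.3]), 18)
near (array([581.7,  -7.7,   8. ,  49.2,  63.4]), 24)
[[246.6575 367.6046]
 [387.4803 367.7309]]
0.026 0.049494667256451755 yaw -26.70990099074673 off tool -0.0023158478879100027 -0.0004404623528705821
0.0285 0.04836225938018988 yaw -26.7099009907467 off tool -0.00034653910062732644 -0.0004405290094228026
0.031 0.047229851503927896 yaw -26.70990099074673 off tool 0.001622769686655312 -0.0004405956659751285
```

```bash
python3 -m creep '[[0.6,0,0,0,0.55],[1.3,0,0,0,0.55],[1.69,0,0,0,0.55],[1.69,0,0.5,0,0.55],[1.69,0,1.0,0,0.55]]' 40
python3 -m creep '[[0,0,0,0,0.55],[0,0,0.15,0,0.55],[0,0,0.3,0,0.55],[0,0,0.45,0,0.55],[0,0,0.45,0,0.55]]' 40
python3 -c "
from h import *
s=grab_frame('side');t=grab_frame('top')
cv2.imwrite('pics/j1.png',np.hstack([cv2.resize(s[220:340,220:360],(560,480),interpolation=2)]))"
```

```text
clock: 19.7
position: [0.5971, 0.0195, 0.1016]
tool_rot: [3.141, -0.0, 1.105]
force: [1.3, -0.5, -3.1]
grip_width: 0.0613
finger_force: 44.6
clock: 20.32
position: [0.5966, 0.0191, 0.0746]
tool_rot: [-3.141, 0.0, 1.102]
force: [-0.4, 0.7, -2.4]
grip_width: 0.0612
finger_force: 45.1
```

View pics/j1.png

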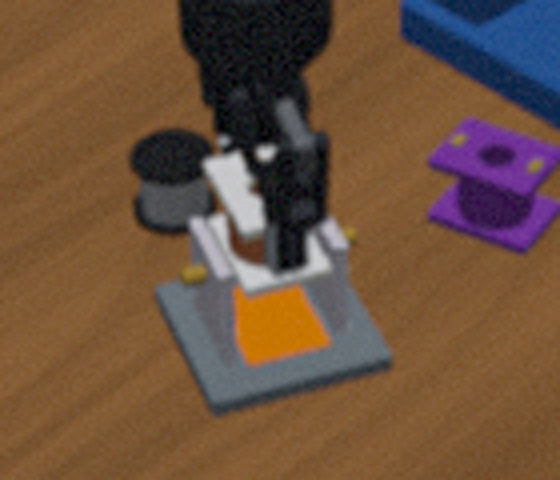

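The coil is entering between the plates with a gap on both sides (bottom flange near (275,265)). Lateral force is nil. Lowering gently.

```bash
python3 -m creep '[[0,0,0.2,0,0.55],[0,0,0.4,0,0.55],[0,0,0.55,0,0.55],[0,0,0.65,0,0.55],[0,0,0.68,0,0.55]]' 40
python3 -m creep '[[0,0,0.02,0,0.55],[0,0,0.04,0,0.55],[0,0,0.05,0,0.55],[0,0,0.05,0,0.55]]' 40
```

```text
clock: 21.05
position: [0.5968, 0.0191, 0.0339]
tool_rot: [-3.141, 0.0, 1.102]
force: [0.6, -0.8, -2.6]
grip_width: 0.061
finger_force: 45.1
clock: 21.55
position: [0.597, 0.0191, 0.0315]
tool_rot: [3.141, -0.0, 1.102]
force: [0.8, 0.2, -2.1]
grip_width: 0.061
finger_force: 45.1
```

```bash
python3 -m creep '[[0,0,0.015,0,0.55],[0,0,0.025,0,0.55],[0,0,0.025,0,0.55]]' 40
python3 -m creep '[[0,0,0.01,0,0.55],[0,0,0.02,0,0.55],[0,0,0.02,0,0.55]]' 40
```

```text
clock: 21.92
position: [0.5969, 0.0191, 0.0298]
tool_rot: [-3.141, 0.0, 1.102]
force: [0.4, 0.2, -2.7]
grip_width: 0.0612
finger_force: 45.1
clock: 22.3
position: [0.5969, 0.0191, 0.0287]
tool_rot: [-3.142, -0.0, 1.102]
force: [-0.6, -0.7, -2.4]
grip_width: 0.061
finger_force: 45.1
```

```bash
python3 -m creep '[[0,0,0.01,0,0.55],[0,0,0.015,0,0.55],[0,0,0.015,0,0.55]]' 40
```

```text
clock: 22.68
position: [0.597, 0.0191, 0.0285]
tool_rot: [3.141, 0.0, 1.102]
force: [-6.0, -0.7, 11.7]
grip_width: 0.061
finger_force: 46.0
```

Contact at the predicted height. Releasing, then rising straight up and backing off to look.

```bash
python3 -m creep '[[0,0,-0.015,0,0.72],[0,0,-0.015,0,0.85],[0,0,-0.015,0,1],[0,0,-0.015,0,1],[0,0,-0.4,0,1]]' 40
python3 -m creep '[[0,0,-0.7,0,1],[0,0,-1.5,0,1],[-0.4,0,-2.2,0,1],[-1.2,0,-2.4,0,1],[-1.3,0,-2.4,0,1]]' 40
python3 -m creep '[[0,0,0,0,1]]'
python3 - <<'E'
from h import *
np.set_printoptions(precision=4,suppress=True)
st=status.observe(); im=grab_frame("wrist"); cv2.imwrite("pics/w7.png",im)
print(st["position"],st["tool_rot"],st["qpos"]); np.save("w7.npy",np.r_[st["position"],st["tool_rot"]])
C=cam("wrist",st); v=np.load("w7.npy")
hsv=cv2.cvtColor(im,cv2.COLOR_BGR2HSV)
E
```

```text
clock: 23.3
position: [0.596, 0.0191, 0.0508]
tool_rot: [-3.139, 0.001, 1.102]
force: [-0.4, -1.3, 1.0]
grip_width: 0.0854
finger_force: 0.0
clock: 23.92
position: [0.561, -0.0537, 0.1969]
tool_rot: [3.14, 0.001, 1.098]
force: [0.2, 0.4, 0.5]
grip_width: 0.0854
finger_force: 0.0
clock: 24.05
position: [0.5617, -0.0506, 0.1957]
tool_rot: [-3.142, -0.0, 1.101]
force: [0.4, -0.4, 0.6]
grip_width: 0.0859
finger_force: 0.0
[ 0.5617 -0.0506  0.1957] [-3.1416 -0.0001  1.1011] [ 0.3016  0.5055 -0.4379  1.7912  0.2644  0.903  -0.723 ]
```

View pics/w7.png

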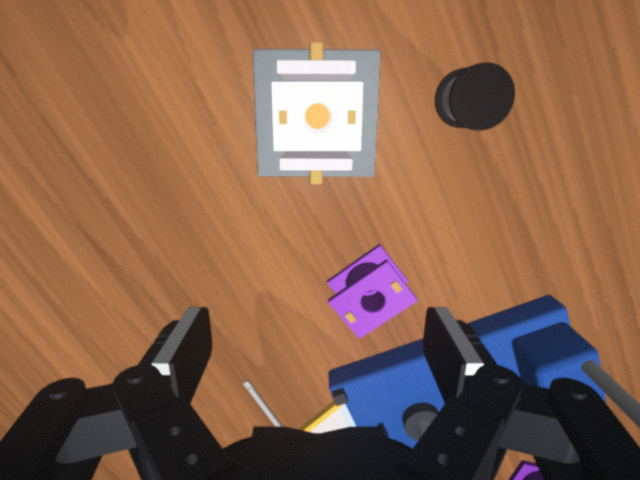

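The coil stands between the plates, upright and square; lugs at (283,117) and (351,117), plate tops at rows 68 and 164. Checking the centring numerically.

```bash
python3 - <<'E'
from h import *
np.set_printoptions(precision=4,suppress=True)
v=np.load("w7.npy"); C=cam("wrist",dict(position=v[:3],tool_rot=v[3:]))
im=cv2.imread("pics/w7.png"); hsv=cv2.cvtColor(im,cv2.COLOR_BGR2HSV)
w=(hsv[...,1]<60)&(hsv[...,2]>170); r=[]
for nm,a,b,z in(("far",55,77,.072),("coil",80,153,.0565),("near",156,174,.072)):
    k=w.copy(); k[:a]=0;k[b:]=0;k[:,:262]=0;k[:,372:]=0; q=rect(k,C,z)[0]; r.append(q); print(nm,q)
y=np.degrees(v[5]); j=(r[0][:2]+r[2][:2])/2
m=((hsv[...,0]>8)&(hsv[...,0]<30)&(hsv[...,1]>80)).astype(np.uint8); m[:108]=0;m[126:]=0;m[:,:277]=0;m[:,358:]=0; m[:,292:343]=0
n,_,s,c=cv2.connectedComponentsWithStats(m); L=np.array([c[i] for i in range(1,n) if s[i,4]>25]); P=plane(C,L,.0575)[:,:2]*1000
B=plane(C,[(254,49),(380,49),(375,177),(259,177)],.012)[:,:2].mean(0)*1000
print("plates mid",j,"base",B,"lugs mid",P.mean(0))
for q in(j,B):
    e=P.mean(0)-q; print("coil off (along ch, across)",e[0]*np.sin(v[5])-e[1]*np.cos(v[5]),e[0]*np.cos(v[5])+e[1]*np.sin(v[5]))
E
```

```text
far [610.7  47.   10.1  52.5  63.1]
coil [597.4  19.3  48.6  76.2  63.2]
near [582.7  -8.1  11.6  73.8  63.1]
plates mid [596.7   19.45] base [596.7512  19.7384] lugs mid [596.5695  19.8124]
coil off (along ch, across) -0.28036112495070253 0.2641312909924001
coil off (along ch, across) -0.19554767855818583 -0.01619412283369044
```

Centred within 0.3 mm. Now shutting the guard: going above the bar with jaws a quarter open.

```bash
python3 -m creep '[[-0.6,-0.05,-0.5,0,1],[-1.4,-0.1,-1.0,0,1],[-2.3,-0.17,-1.24,0,1],[-3.2,-0.24,-1.24,-0.6,0.6],[-4.1,-0.3,-1.24,-1.6,0.3]]' 30
python3 -m creep '[[-0.3,-0.09,0,-0.7,0.3],[-0.3,-0.09,0,-1.15,0.3],[-0.3,-0.09,0,-1.15,0.3]]'
python3 - <<'E'
from h import *
np.set_printoptions(precision=4,suppress=True)
st=status.observe(); im=grab_frame("wrist"); cv2.imwrite("pics/w8.png",im); print(st["position"],st["tool_rot"],st["grip_width"])
C=cam("wrist",st)
# project expected bar ends, compare with dark pixels
O=np.array([.559,-.2897]);a=np.radians(-4.7);ux=np.array([np.cos(a),np.sin(a)]);uy=np.array([-ux[1],ux[0]])
E=[np.r_[O+ux*-.1345+uy*s*.035,.173] for s in(-1,1)]; print("expected px",proj(C,E))
g=cv2.cvtColor(im,cv2.COLOR_BGR2GRAY)
c=proj(C,[np.r_[O+ux*-.1345,.173]])[0].astype(int); print(c)
for y in (c[1]-25,c[1],c[1]+25):
    r=np.nonzero(g[y,c[0]-40:c[0]+40]<60)[0]+c[0]-40; print(y,r.min() if len(r) else None,r.max() if len(r) else None, r.mean() if len(r) else 0)
E
```

```text
clock: 24.72
position: [0.4344, -0.2621, 0.2701]
tool_rot: [3.141, -0.0, 1.331]
force: [1.6, -0.9, -0.5]
grip_width: 0.0515
finger_force: 0.0
clock: 25.1
position: [0.4255, -0.2772, 0.2698]
tool_rot: [-3.141, -0.001, 1.487]
force: [0.3, 0.7, 1.2]
grip_width: 0.0259
finger_force: 0.0
[ 0.4255 -0.2772  0.2698] [-3.1413 -0.0009  1.4866] 0.025892789432104154
expected px [[316.2871 292.9218]
 [315.9772 192.9765]]
[316 245]
220 310 321 314.8
245 310 321 315.5
270 310 321 315.3333333333333
```

Bar is where expected (column 315, rows 193–293). Descending and pinching.

```bash
python3 -m creep '[[-0.01,-0.015,0.6,0,0.3],[-0.01,-0.015,1.2,0,0.3],[-0.01,-0.015,1.6,0,0.3],[-0.01,-0.015,1.7,0,0.3],[-0.01,-0.015,1.7,0,0.3]]' 30
python3 -m creep '[[0,0,0,0,0],[0,0,0,0,0],[0,0,0,0,0]]' 30
```

```text
clock: 25.78
position: [0.4244, -0.2781, 0.1685]
tool_rot: [3.142, -0.0, 1.486]
force: [-1.0, -0.6, 1.0]
grip_width: 0.0259
finger_force: 0.0
clock: 26.15
position: [0.4245, -0.2786, 0.1691]
tool_rot: [3.14, 0.001, 1.486]
force: [-0.6, 2.2, 8.4]
grip_width: 0.0085
finger_force: 29.7
```

```bash
python3 -m creep '[[0,0.37,-0.14,0,0],[0,0.62,-0.205,0,0],[0,0.885,-0.24,0,0],[0,1.15,-0.255,0,0],[0,1.41,-0.24,0,0]]'
python3 -m creep '[[0,0.26,0.04,0,0],[0,0.515,0.107,0,0],[0,0.76,0.2,0,0],[0,1.0,0.315,0,0],[0,1.17,0.42,0,0]]'
python3 -m creep '[[0,0.05,0.035,0,0],[0,0.1,0.065,0,0],[0,0.1,0.065,0,0]]'
```

```text
clock: 26.78
position: [0.5087, -0.2857, 0.1829]
tool_rot: [-3.142, 0.0, 1.486]
force: [-2.4, 0.1, -0.4]
grip_width: 0.0086
finger_force: 30.3
clock: 27.4
position: [0.5791, -0.2917, 0.1567]
tool_rot: [3.142, -0.0, 1.486]
force: [1.7, 0.7, 6.4]
grip_width: 0.0086
finger_force: 31.5
clock: 27.78
position: [0.5824, -0.292, 0.1543]
tool_rot: [-3.138, 0.0, 1.485]
force: [-18.6, 5.4, 22.4]
grip_width: 0.0087
finger_force: 33.2
```

At the stop (bar own x about 24 mm, -19 N). Releasing and retreating.

```bash
python3 -m creep '[[0,0,0,0,0.3],[0,0,0,0,0.4],[0,0,-0.3,0,0.4],[0,0,-1.0,0,0.5],[0,0,-1.9,0,1]]'
python3 -m creep '[[0,-0.4,-0.8,0,1],[0,-0.4,-1.4,0,1],[0,-0.4,-1.4,0,1]]'
python3 - <<'E'
from h import *
np.set_printoptions(precision=4,suppress=True)
st=status.observe(); im=grab_frame("wrist"); print(st["position"],st["clock"])
C=cam("wrist",st); O=np.array([.559,-.2897]);a=np.radians(-4.7);ux=np.array([np.cos(a),np.sin(a)])
g=cv2.cvtColor(im,cv2.COLOR_BGR2GRAY)
for th in(0,.02,.04,.06):
    x=-.066+.09*np.cos(th)-.13*np.sin(th);z=.03+.13*np.cos(th)+.09*np.sin(th); print(th,proj(C,[np.r_[O+ux*x,z]])[0])
c=proj(C,[np.r_[O+ux*.024,.16]])[0].astype(int)
for y in(c[1]-20,c[1]+15):
    r=np.nonzero(g[y,c[0]-25:c[0]+25]<70)[0]+c[0]-25; print(y,r.min(),r.max(),r.mean())
s=grab_frame("side"); cv2.imwrite("pics/end.png",cv2.resize(s[130:430,130:480],(700,600)))
E
```

```text
clock: 28.4
position: [0.5838, -0.2919, 0.2693]
tool_rot: [-3.141, -0.001, 1.486]
force: [0.5, -0.8, -0.3]
grip_width: 0.0595
finger_force: 0.0
clock: 28.78
position: [0.561, -0.2902, 0.3557]
tool_rot: [3.136, 0.002, 1.486]
force: [1.5, 0.5, -0.7]
grip_width: 0.0856
finger_force: 0.0
[ 0.561  -0.2902  0.3557] 28.775
0 [339.8776 204.9981]
0.02 [337.103  205.4928]
0.04 [334.2584 205.9783]
0.06 [331.3451 206.4539]
184 336 348 342.0
219 335 343 339.0
```

View pics/end.png

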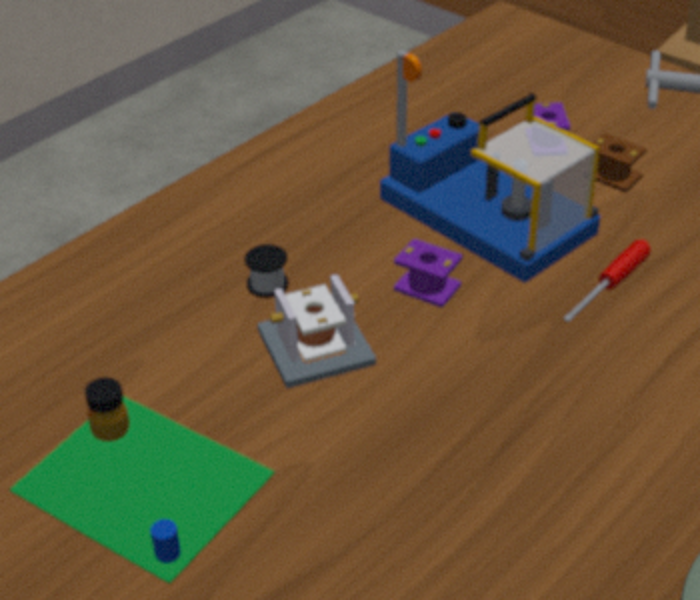

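Guard is shut (bar at column 339–340, as predicted for 0 rad). The coil stands in the jig at (315,320), and the jar, capacitor, reel and screwdriver are where they were.

```bash
python3 -c "
from workcell import bot; print(bot.job_done())"
```

```text
the job is handed in; nothing more can be done
None
```

The job is done and handed in at about 29 s: the coil was set down on the mat, regripped by its narrow ends and now stands in the jig, within about 0.3 mm of centre by camera; the guard is fully shut, and the jar, capacitor, reel and screwdriver look undisturbed.

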